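Hang the yoke for its photo check and hold the shutter open

TASK

Hang the brass yoke (not the steel one) over the horizontal bar of the photo-check stand, one leg on each side of the bar, and let go of it. Then take the black grip of the spring-return shutter on top of the blue box, pull it out until the yellow line on the slide is level with the red mark, and finish while still holding it there, because it springs back if released. The yoke must stay hanging, and everything else is left where it is.

Things in the scene. Friction and masses are not known exactly. Their poses are not given: they have to be found in the camera images.
- brass_yoke_boss (a point): centre of the square grip boss (18 x 18 mm, 44 mm tall) on top of the loose brass yoke, which stands on its feet in the tray. This point is 118 mm above the feet, 22 mm above the crown's upper face and 28 mm above its underside. Axes: x along the crown from leg to leg, y across the strap, z up; a half turn is the same.
- brass_yoke: the brass yoke, about 0.42 kg: an upside-down U of strap 30 mm wide, 6 mm thick; crown 60 mm long, two legs 90 mm long with 48 mm clear between them, feet turned outwards (84 mm over the feet). Origin between the feet at their underside, 118 mm below the boss centre; same axes as the boss
- steel_yoke_boss (a point): the same point on a steel-grey yoke of the same shape, in the same tray: to be left alone
- bar_mid (a point): point on the axis of the stand's fixed steel bar, 14 mm in diameter, 140 mm above the table, along this frame's y: from a free end with a black ball (20 mm wide) at y = -65 mm to its post (28 mm wide, up to 14 mm above the axis) at y = +90 mm. Below it is only a 12 mm base plate. z is up. A hung yoke has its x axis along this x, its crown resting on the bar
- bar: the same steel bar; origin at bar_mid, same axes
- shutter (a joint): travel of the spring-return shutter slide, m: 0 is shut (at rest), grows as it is pulled out along the stand's -x, to 0.075 at the stop. The spring pulls back with about 4 N at 0, growing by 1.2 N per 10 mm; it always springs shut when released
- shutter_grip (a point): centre of the upright black grip on the slide: a block 14 mm along the pull (x), 40 mm across (y), standing 50 mm above the slide plate; this point is 184 mm above the table, 25 mm above the plate, 25 mm below the grip's top. Axes are the stand's (same as bar_mid): it is pulled along -x, towards the robot's side. It moves with the slide
- shutter_line (a point): outer end of the yellow line (5 mm wide, 14 mm long) on a small dark tab at the side of the slide plate, level with the grip's middle, next to the mark's track; it moves with the slide; axes as the grip's
- mark: red mark, 6 mm wide (x), 14 mm long, 12 mm tall, fixed on the blue box beside the slide, at a different place along the travel each time; origin at the end next to the slide, mid-width. Level means the yellow line has the same x as this origin in the mark's axes (parallel to the stand's); the line starts 32 to 60 mm to the +x side
- tray: open aluminium tray 320 x 280 mm, wall 20 mm high, fixed; origin under its centre
- bell: small brass bell-shaped cup, 52 mm wide, 38 mm tall, in the tray: to be left alone
- knob: brass door knob, 42 mm wide, 42 mm tall, in the tray: to be left alone
- sleeve: short steel sleeve, 32 mm wide, 22 mm tall, in the tray: to be left alone
- polish: white bottle with blue cap, 52 mm wide, 130 mm tall, on the table: to be left alone
- driver: screwdriver lying on the table: to be left alone
- bin: open white bin 120 x 160 x 70 mm on the table: to be left alone

How it is judged (in metres and radians):
On the way, in this order (a step that is already met when the one before it is completed fails the run):
1. the brass yoke hangs astride the bar, released (z of brass_yoke_boss in the frame of bar_mid between 0.02 and 0.045 m and x of brass_yoke_boss in the frame of bar_mid between -0.035 and 0.035 m and y of brass_yoke_boss in the frame of bar_mid between -0.065 and 0.07 m and angle between brass_yoke_boss's own z axis and vertical below 0.4 rad and contact force between brass_yoke and bar above 1.5 N and contact force between brass_yoke and the arm below 0.2 N and contact force between brass_yoke and the fingers below 0.2 N and linear speed of brass_yoke below 0.05 m/s), for 0.3 s.
2. the shutter is held with its line at the mark (x of shutter_line in the frame of mark between -0.005 and 0.005 m and velocity of joint shutter between -0.01 and 0.01 m/s and contact force between shutter and the fingers above 3 N), for 0.3 s.
At the end, for the whole second after the job is handed in: The brass yoke hangs on the bar by its crown, a leg on each side, not touched by the robot and nearly still (tilt under 0.4 rad, speed under 0.05 m/s); the fingers hold the shutter against its spring (over 3 N) with the yellow line within 5 mm of the red mark's middle and not moving (all of step 1 and all of step 2); the arm keeps its last pose, push and grip.
It fails at once if the steel yoke is moved by more than 30 mm (distance of steel_yoke_boss from where it was at the start of the episode above 0.03 m).
It fails at once if another part in the tray (bell, knob, sleeve) is moved by more than 30 mm (distance of any of bell, knob, sleeve from where it was at the start of the episode above 0.03 m).
It fails at once if the bottle, screwdriver or white bin is moved by more than 30 mm (distance of any of polish, driver, bin from where it was at the start of the episode above 0.03 m).
It also fails if it takes over 50 s, if anything falls off the work surface, if the arm or the gripper's body presses on something with over 40 N, if the wrist force passes 120 N, or if a joint passes its speed limit or range.

ROBOT

A 6-joint arm with a two-finger parallel gripper is mounted at the origin on the work surface. World frame = base frame: x ahead of the robot, y to its left, z up, the work surface at z = 0. Lengths are in mm, angles in degrees, forces in N, time in s.
With the tool pointing down it reaches from about 300 to 850 mm from the base axis. Payload 4.2 kg.
Tool frame: the origin (TCP) lies at the very end of the fingers, on their centre line; the grasp point (between the pads) lies 19 mm behind it (env.grip_point_offset is the distance from the TCP to the grasp point, in mm); z points along the fingers, y is the line along which they close (so a half turn about z gives the same grasp; the last joint's range is limited). The gripper opens to 91 mm and grips with 3 to 60 N. Pads are 32 mm wide; open, the fingers measure 118 mm over their backs; the gripper's body (76 mm by 178 mm) begins 60 mm behind the grasp point.
Start: joints at [65.947, 18.312, 89.639, -0, 72.044, -1.146], TCP at [223.813, 529.67, 213.976] pointing down, gripper open.
Joint ranges: [-177.97, 177.97], [-48.28, 115.42], [12.27, 149.76], [-77.06, 257.06], [2.81, 150.46], [-146.56, 146.56]. Speed limits (degrees/s): [147.25, 147.25, 180, 180, 180, 180].

INTERFACE

Orientations are given as [roll, pitch, yaw] about the fixed x, y, z axes, in that order (R = Rz(yaw) Ry(pitch) Rx(roll)).
In Python, from workcell import env gives the robot as it stands. The module is installed in compiled form; this text tells all that it offers.
- The arm moves only by the tool arm_command, never from a script. Its argument "rows" is a list of rows, each an object with "delta_pos": the shift along the tool's x, y, z in mm, a list of three; "roll": the turn about the tool's z in units of 5 degrees (1.0 is 5 degrees); "jaw": the opening in per cent of the stroke, from 0 (shut) to 100 (fully open). A call has 1 to 20 rows; each row is the pose to reach, as a shift and turn from the pose commanded when the call began, along the tool's axes at that moment; what a row does not reach only later rows make up. A row lasts 1/12 s, in which the tool goes at most 41.7 mm and 7.16 degrees, less where a joint would pass 70% of its speed; a pose out of reach is approached as far as the arm can. A call with a gripper value outside its range is refused whole. The fingers move at their own pace and stop on an object; "squeeze" is the grip in N (left out, the last holds). Time passes only in rows, so rows that repeat a pose let the fingers close. It gives the time, the measured TCP pose, the force, the opening and the grip force at its end, in the units of the state.
- env.state(): the state, without advancing time (a new reading comes with each control period).
- env.grab_frame(name): name is "scene" or "top" or "wrist"; returns a dict with "img" (384x512x3 uint8, blue, green, red), "z_map" (384x512 float32, mm along the optical axis (not along the pixel's ray), 0 where there is no reading), "fov_y" (degrees; the focal length in pixels is half the picture's height over the tangent of half this angle, whatever the lens; pixels are square), "cx", "cy" (the principal point, pixels), "R" (3x3) and "t" (3): a world point X has camera coordinates R X + t; the wrist camera has in their place "T_tool_cam" (4x4, takes a point from camera to tool coordinates, whose origin is the TCP and whose axes are the flange's). Camera axes: x right, y down, z forward; pixel columns grow to the right and rows downward; lengths in mm; the calibration is good to about 2 mm. A picture is of the moment at which its call begins: read the wrist's pose just before it.
- env.job_done(): hands the job in; it is judged then, once.
The state is a dict: "time_s": time; "qpos": joint angles; "qvel": joint speeds; "effort": joint torques, N m; "ee_pos": TCP position; "ee_rot": TCP orientation; "force": force on the tool from outside, world axes, zero at the start; "torque": the same for the moment, N m; "gripper_width": finger opening in mm; "gripper_force": force on a finger pad.
Only numpy, scipy, OpenCV 4.12 (cv2) and the standard library are available. Lean on these libraries where they do the work, as an engineer would, in place of code of your own. Each camera call takes 0.05 s, during which the arm holds its last target. There are 200 camera calls.

## Working session

There is one attempt and no reset: what is moved stays moved. The work goes in short steps, Python scripts to look and compute and a tool call to move; the robot and the scene stay as the last step left them, time stands still between calls to the robot, and variables do not carry over. Pictures are saved under pics/ and viewed, at most 10 in all, crops included, and the job is handed in when it is done.

Besides the shell and the picture viewer there is one more tool, called after "Call:" as name(argument=value, ...), one argument or row to a line, values as JSON. arm_command: Moves the arm, as the interface text tells. Its arguments: {"type":"object","properties":{"rows":{"type":"array"},"squeeze":{"type":"number"}},"required":["rows"]}

```bash
mkdir -p pics
cat > h.py <<'E'
import numpy as np, cv2
from scipy.spatial.transform import Rotation as Ro
from workcell import env
def K(f):
    return f["img"].shape[0]/2/np.tan(np.radians(f["fov_y"])/2)
def tool(s=None):
    s=s or env.state(); return Ro.from_euler('xyz',s["ee_rot"],degrees=True).as_matrix(),np.array(s["ee_pos"])
def grab(n):
    s=env.state(); f=env.grab_frame(n)
    if n=="wrist":
        T=np.array(f["T_tool_cam"]);R,p=tool(s); f["C"]=R@T[:3,:3]; f["o"]=R@T[:3,3]+p
    else:
        R=np.array(f["R"]); f["C"]=R.T; f["o"]=-R.T@np.array(f["t"])
    return f
def cloud(f):
    z=f["z_map"]; v,u=np.mgrid[:z.shape[0],:z.shape[1]]; k=K(f)
    P=np.stack([(u-f["cx"])/k*z,(v-f["cy"])/k*z,z],-1)@f["C"].T+f["o"]
    P[z<=0]=np.nan; return P
def ray(f,u,v,h):
    d=f["C"]@np.array([(u-f["cx"])/K(f),(v-f["cy"])/K(f),1]); return f["o"]+d*(h-f["o"][2])/d[2]
def proj(f,X):
    c=f["C"].T@(np.array(X)-f["o"]); return c[:2]/c[2]*K(f)+[f["cx"],f["cy"]]
E
python3 - <<'E'
from h import *
s=env.state(); print({k:np.round(v,2) for k,v in s.items()}, env.grip_point_offset)
for n in("top","scene"):
    f=grab(n); cv2.imwrite(f"pics/{n}0.png",f["img"]); np.savez(f"{n}0.npz",**f); print(n,f["o"],f["C"].round(2).tolist())
E
```

```text
{'time_s': np.float64(0.0), 'qpos': array([65.95, 18.35, 89.71, -0.  , 72.04, -1.15]), 'qvel': array([-0.03,  0.01,  0.01,  0.01,  0.06,  0.09]), 'effort': array([ -0.  , -41.25, -23.2 ,   0.07,   0.05,  -0.  ]), 'ee_pos': array([223.61, 529.21, 213.14]), 'ee_rot': array([-179.9 ,   -0.  ,  157.09]), 'force': array([ 0.65, -0.62,  0.3 ]), 'torque': array([-0.01,  0.  ,  0.02]), 'gripper_force': np.float64(0.0), 'gripper_width': np.float64(91.2)} 18.8
top [ 344.31805462   48.66437287 1521.73206002] [[0.02, -1.0, 0.07], [-1.0, -0.02, -0.01], [0.01, -0.07, -1.0]]
scene [1425.4261911   125.42314786 1169.85858103] [[-0.08, 0.72, -0.69], [1.0, 0.06, -0.06], [0.0, -0.69, -0.73]]
```

View pics/top0.png

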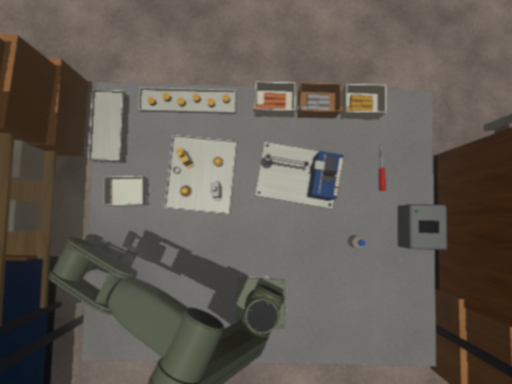

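View pics/scene0.png

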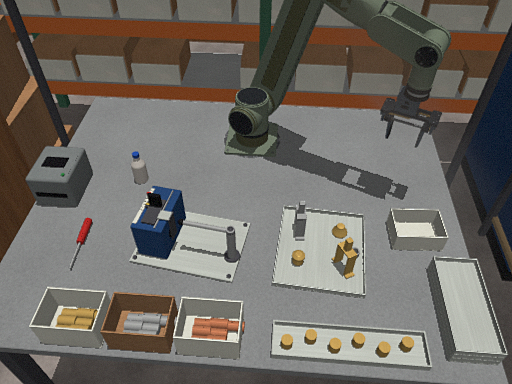

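The top view shows the tray at about (200,175) with the brass yoke at (185,157) and the steel yoke at (216,190). The stand is at (300,175), with its post on the left at (267,160) and the blue box at (325,175). I'll enlarge both views.

Run:
```python
from h import *
a=cv2.imread("pics/top0.png")[132:214,160:350]; b=cv2.imread("pics/scene0.png")[175:300,125:375]
a=cv2.resize(a,None,fx=4,fy=4,interpolation=2)[:,:750]; b=cv2.resize(b,None,fx=3.2,fy=3.2,interpolation=2)
cv2.imwrite("pics/a.png",a); cv2.imwrite("pics/b.png",b)
for n in("top","scene"):
    f=dict(np.load(f"{n}0.npz")); P=cloud(f); hsv=cv2.cvtColor(f["img"],cv2.COLOR_BGR2HSV)
    f["cx"]=float(f["cx"]);
    print(n,'table z',np.nanmedian(P[220:240,300:340,2] if n=="top" else P[300:340,225:232,2]))
    br=((hsv[...,0]>10)&(hsv[...,0]<25)&(hsv[...,1]>120)).astype(np.uint8)
    bl=((hsv[...,0]>100)&(hsv[...,0]<125)&(hsv[...,1]>120)).astype(np.uint8)
    rd=(((hsv[...,0]<6)|(hsv[...,0]>174))&(hsv[...,1]>150)).astype(np.uint8)
    ye=((hsv[...,0]>24)&(hsv[...,0]<35)&(hsv[...,1]>130)).astype(np.uint8)
    for nm,m in(("brass",br),("blue",bl),("red",rd),("yel",ye)):
        N,L,st,c=cv2.connectedComponentsWithStats(m)
        for i in range(1,N):
            Q=P[L==i]; 
            if st[i,4]<4 : continue
            x,y,z=np.nanmedian(Q,0)
            if not(250<x<900 and -420<y<420 and z>-20): continue
            print(nm,st[i].tolist(),c[i].round(1),np.nanmedian(Q,0).round(),'zmax',np.nanmax(Q[:,2]).round())
```

```text
top table z -1.8772729625627562
brass [318, 91, 24, 21, 148] [331.7 100.7] [ 885. -298.    6.] zmax 106.0
brass [193, 94, 6, 7, 32] [195.8  97.2] [878. 300.  33.] zmax 40.0
brass [223, 95, 6, 7, 34] [225.6  98. ] [877. 170.  33.] zmax 39.0
brass [267, 95, 4, 2, 5] [268.2  95.2] [892. -12.  39.] zmax 44.0
brass [272, 95, 4, 2, 4] [273.5  95.8] [890. -36.  37.] zmax 40.0
brass [348, 96, 25, 14, 296] [360.5 102.9] [ 869. -415.   35.] zmax 47.0
brass [178, 98, 7, 7, 36] [181.  101.3] [859. 364.  32.] zmax 39.0
brass [208, 99, 6, 7, 33] [210.6 102. ] [858. 235.  34.] zmax 41.0
brass [265, 100, 6, 3, 11] [267.1 101.2] [868.  -9.  30.] zmax 34.0
brass [272, 100, 2, 3, 4] [272.8 101. ] [870. -35.  30.] zmax 32.0
brass [276, 100, 3, 2, 4] [277.  100.8] [868. -51.  40.] zmax 48.0
brass [177, 149, 11, 14, 84] [182.1 155.1] [607. 336. 100.] zmax 147.0
brass [214, 158, 8, 8, 46] [217.6 161.2] [598. 196.  42.] zmax 47.0
brass [187, 164, 5, 4, 13] [189.  165.2] [584. 324.   9.] zmax 19.0
brass [181, 187, 9, 9, 58] [184.9 190.6] [469. 332.  35.] zmax 48.0
blue [318, 152, 6, 8, 29] [320.4 155.4] [ 61
[... 648 characters left out ...]
2, 77, 61, 1778] [139.  321.8] [ 866. -237.   57.] zmax 106.0
brass [56, 308, 41, 21, 666] [ 76.7 317.9] [ 866. -416.   37.] zmax 48.0
brass [222, 327, 3, 3, 4] [223.2 328.2] [860.  -4.  32.] zmax 34.0
brass [305, 329, 12, 15, 141] [310.3 336.2] [866. 234.  35.] zmax 42.0
brass [352, 333, 13, 15, 147] [358.  339.9] [865. 364.  35.] zmax 40.0
brass [281, 334, 12, 15, 142] [286.4 341.3] [886. 170.  35.] zmax 41.0
brass [329, 338, 12, 15, 142] [334.5 345. ] [885. 299.  35.] zmax 42.0
blue [132, 152, 7, 6, 35] [135.2 154.4] [ 275. -390.  130.] zmax 138.0
blue [131, 186, 55, 73, 1799] [159.3 226.6] [ 613. -229.  120.] zmax 207.0
red [147, 192, 4, 2, 6] [148.2 192.3] [ 486. -285.  163.] zmax 208.0
```

View pics/a.png

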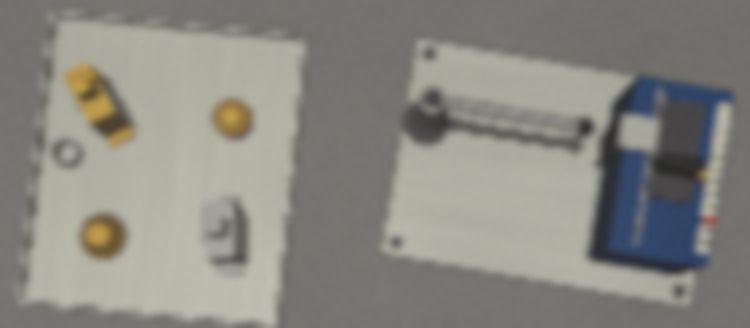

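View pics/b.png

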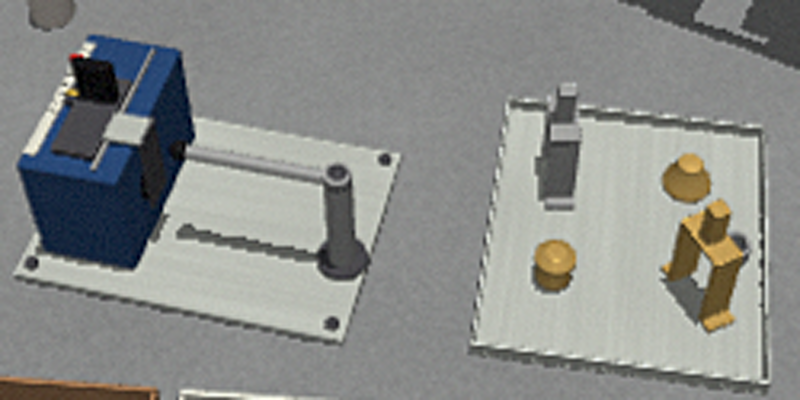

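Run:
```python
from h import *
for n in("top","scene"):
    f=dict(np.load(f"{n}0.npz")); P=cloud(f)
    def box(x0,x1,y0,y1,z0,z1):
        return P[(P[...,0]>x0)&(P[...,0]<x1)&(P[...,1]>y0)&(P[...,1]<y1)&(P[...,2]>z0)&(P[...,2]<z1)]
    for nm,b in(("boss",(520,700,270,420,115,200)),("crown+legs",(520,700,270,420,30,112)),("steelboss",(400,600,130,260,115,200)),("floor",(520,560,230,260,-20,20)),("bar",(480,700,-170,60,120,145)),("post",(480,700,-80,60,145,170)),("grip",(450,680,-340,-180,185,230)),("plate",(450,680,-340,-180,145,175))):
        Q=box(*b)
        if len(Q): print(n,nm,len(Q),Q.mean(0).round(1),Q.min(0).round(),Q.max(0).round())
    if n=="top":
        Q=box(480,700,-150,20,120,145); p=np.polyfit(Q[:,1],Q[:,0],1); print('bar x=',p,'yaw',np.degrees(-np.arctan(p[0])))
    L=box(520,700,270,420,25,112)[:,:2]; w,V=np.linalg.eigh(np.cov(L.T)); print(np.degrees(np.arctan2(V[1,1],V[0,1])),w)
```

```text
top boss 30 [610.4 339.6 137.2] [600. 331. 116.] [623. 349. 147.]
top crown+legs 114 [604.2 336.5  85.8] [553. 315.  31.] [645. 387. 109.]
top steelboss 25 [473.5 202.  141.9] [465. 194. 131.] [482. 211. 148.]
top floor 67 [539.7 245.    3.4] [520. 231.  -6.] [560. 259.  12.]
top bar 94 [590.4 -91.5 141. ] [ 573. -169.  123.] [607.   3. 145.]
top post 59 [601.3 -25.  149.1] [591. -76. 145.] [617.   3. 155.]
top grip 51 [ 536.8 -245.2  203. ] [ 529. -266.  186.] [ 546. -227.  211.]
top plate 976 [ 539.6 -244.5  152. ] [ 451. -307.  145.] [ 630. -189.  172.]
bar x= [1.11428625e-01 6.00926296e+02] yaw -6.358161485819573
179.48183810578286 [370.53254247 553.38468361]
scene boss 81 [615.8 338.2 135.1] [599. 327. 117.] [625. 351. 150.]
scene crown+legs 335 [618.7 340.2  77.7] [549. 311.  30.] [648. 389. 112.]
scene steelboss 61 [479.1 200.5 135.7] [464. 192. 116.] [487. 210. 149.]
scene floor 85 [540.7 245.4   5.5] [520. 232.  -1.] [560. 259.  11.]
scene bar 136 [601.5 -67.1 138.4] [ 578. -169.  120.] [619.   1. 145.]
scene post 115 [603.3 -30.7 149.6] [590. -79. 145.] [619.   1. 161.]
scene grip 110 [ 541.6 -248.3  201.3] [ 529. -270.  186.] [ 548. -230.  213.]
scene plate 1311 [ 553.3 -244.4  154.3] [ 450. -311.  145.] [ 636. -187.  174.]
-157.15445340144845 [310.77535394 597.67054495]
```

The crops confirm the layout. The brass yoke's boss is near (612,338) and its crown points roughly 30° in yaw. The bar runs post to ball at about (600,-90) with a yaw between -6 and -9°. The grip is near (538,-246), with the red mark about 45 mm to its -x side. I'll move above the yoke and check from close up.

Call:
arm_command(
  rows=[
    {"delta_pos": [-30, 0, -50], "roll": 1, "jaw": 100},
    {"delta_pos": [-430, -25, -50], "roll": 7, "jaw": 100},
    {"delta_pos": [-430, -25, -50], "roll": 7, "jaw": 100},
    {"delta_pos": [-430, -25, -50], "roll": 7, "jaw": 100},
    {"delta_pos": [-430, -25, -50], "roll": 7, "jaw": 100},
    {"delta_pos": [-430, -25, -50], "roll": 7, "jaw": 100},
    {"delta_pos": [-430, -25, -50], "roll": 7, "jaw": 100},
    {"delta_pos": [-430, -25, -50], "roll": 7, "jaw": 100},
    {"delta_pos": [-430, -25, -50], "roll": 7, "jaw": 100},
    {"delta_pos": [-430, -25, -50], "roll": 7, "jaw": 100},
    {"delta_pos": [-430, -25, -50], "roll": 7, "jaw": 100},
    {"delta_pos": [-430, -25, -50], "roll": 7, "jaw": 100},
    {"delta_pos": [-430, -25, -50], "roll": 7, "jaw": 100},
    {"delta_pos": [-430, -25, -50], "roll": 7, "jaw": 100},
    {"delta_pos": [-430, -25, -50], "roll": 7, "jaw": 100},
    {"delta_pos": [-430, -25, -50], "roll": 7, "jaw": 100},
  ],
)

```text
time_s: 1.43
ee_pos: [608.9, 340.2, 264.3]
ee_rot: [-180.0, -0.0, 122.2]
force: [0.4, -0.5, -0.0]
gripper_width: 91.1
gripper_force: 0.0
```

Run:
```python
from h import *
f=grab("wrist"); s=env.state(); print(s["ee_pos"],s["ee_rot"],s["qpos"],f["o"],f["T_tool_cam"])
np.savez("w1.npz",**f); cv2.imwrite("pics/w1.png",f["img"])
P=cloud(f); hsv=cv2.cvtColor(f["img"],cv2.COLOR_BGR2HSV)
m=(hsv[...,0]>10)&(hsv[...,0]<26)&(hsv[...,1]>100)
near=np.hypot(P[...,0]-612,P[...,1]-338)<70
for nm,z0,z1 in(("top",130,160),("crown",90,112),("feet",0,20)):
    k=near&m&(P[...,2]>z0)&(P[...,2]<z1); Q=P[k]
    if len(Q)<20: print(nm,len(Q));continue
    r=cv2.minAreaRect(Q[:,:2].astype(np.float32)); print(nm,len(Q),np.median(Q,0).round(1),r)
```

```text
[609.02478158 340.20131107 264.39001534] [ 1.79984337e+02 -1.01325674e-02  1.22195235e+02] [ 2.82377791e+01  2.86690690e+01  6.60604199e+01  1.12278709e-02
  8.52555848e+01 -3.95838139e+00] [568.53000668 406.80138865 435.43048513] [[ 7.39623071e-04 -9.62202364e-01 -2.72334470e-01  7.79251258e+01]
 [ 9.99999714e-01  6.69170830e-04  3.51571747e-04  1.28955910e+00]
 [-1.56044883e-04 -2.72334652e-01  9.62202584e-01 -1.71119779e+02]
 [ 0.00000000e+00  0.00000000e+00  0.00000000e+00  1.00000000e+00]]
top 346 [611.  342.1 144.1] ((611.5040893554688, 340.78662109375), (17.406654357910156, 17.394323348999023), 30.91684913635254)
crown 1038 [607.6 343.6 100.4] ((611.87353515625, 340.71661376953125), (59.64856719970703, 29.53337860107422), 30.578432083129883)
feet 181 [582.  331.8  10.5] ((611.8345947265625, 340.0116882324219), (82.75503540039062, 32.0766716003418), 31.95233726501465)
```

View pics/w1.png

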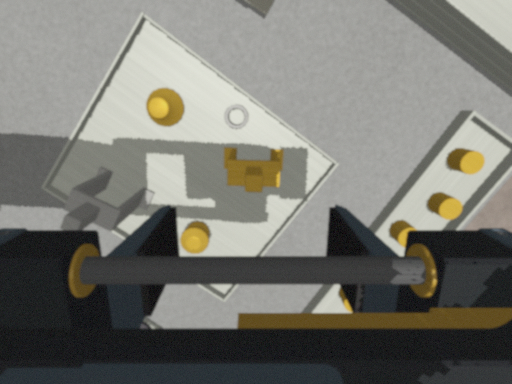

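The wrist view shows the brass yoke at (253,170) with its boss toward the gripper and the sleeve at (236,117). Measured sizes (17.4 mm boss, 60x30 crown, top at z=144) match the given ones. I'll descend and grip.

Call:
arm_command(
  rows=[
    {"delta_pos": [-1, 2.6, 30], "roll": 0.25, "jaw": 100},
    {"delta_pos": [-1, 2.6, 65], "roll": 0.25, "jaw": 100},
    {"delta_pos": [-1, 2.6, 100], "roll": 0.25, "jaw": 100},
    {"delta_pos": [-1, 2.6, 130], "roll": 0.25, "jaw": 100},
    {"delta_pos": [-1, 2.6, 150], "roll": 0.25, "jaw": 100},
    {"delta_pos": [-1, 2.6, 157], "roll": 0.25, "jaw": 100},
    {"delta_pos": [-1, 2.6, 157], "roll": 0.25, "jaw": 100},
    {"delta_pos": [-1, 2.6, 157], "roll": 0.25, "jaw": 5},
    {"delta_pos": [-1, 2.6, 157], "roll": 0.25, "jaw": 5},
    {"delta_pos": [-1, 2.6, 157], "roll": 0.25, "jaw": 5},
    {"delta_pos": [-1, 2.6, 157], "roll": 0.25, "jaw": 5},
    {"delta_pos": [-1, 2.6, 157], "roll": 0.25, "jaw": 5},
    {"delta_pos": [-1, 2.6, 157], "roll": 0.25, "jaw": 5},
    {"delta_pos": [-1, 2.6, 157], "roll": 0.25, "jaw": 5},
    {"delta_pos": [-1, 2.6, 157], "roll": 0.25, "jaw": 5},
    {"delta_pos": [-1, 2.6, 157], "roll": 0.25, "jaw": 5},
    {"delta_pos": [-1, 2.6, 157], "roll": 0.25, "jaw": 5},
  ],
  squeeze=40,
)

```text
time_s: 2.9
ee_pos: [612.9, 339.8, 106.9]
ee_rot: [-180.0, -0.0, 120.8]
force: [-0.6, -0.1, 0.9]
gripper_width: 28.1
gripper_force: 0.0
```

Call:
arm_command(
  rows=[
    {"delta_pos": [0, 0, 0], "roll": 0, "jaw": 5},
    {"delta_pos": [0, 0, 0], "roll": 0, "jaw": 5},
    {"delta_pos": [0, 0, 0], "roll": 0, "jaw": 5},
    {"delta_pos": [0, 0, 0], "roll": 0, "jaw": 5},
    {"delta_pos": [0, 0, 0], "roll": 0, "jaw": 5},
    {"delta_pos": [0, 0, 0], "roll": 0, "jaw": 5},
  ],
)

```text
time_s: 3.4
ee_pos: [612.6, 339.6, 106.5]
ee_rot: [-179.9, -0.0, 120.8]
force: [-0.4, -0.6, -2.2]
gripper_width: 18.2
gripper_force: 40.0
```

Call:
arm_command(
  rows=[
    {"delta_pos": [0, 0, -15], "roll": 0, "jaw": 5},
    {"delta_pos": [0, 0, -40], "roll": 0, "jaw": 5},
    {"delta_pos": [0, 0, -75], "roll": 0, "jaw": 5},
    {"delta_pos": [0, 0, -110], "roll": 0, "jaw": 5},
    {"delta_pos": [0, 0, -145], "roll": 0, "jaw": 5},
    {"delta_pos": [0, 0, -180], "roll": 0, "jaw": 5},
    {"delta_pos": [0, 0, -210], "roll": 0, "jaw": 5},
    {"delta_pos": [-15, -10, -235], "roll": 0.5, "jaw": 5},
    {"delta_pos": [-35, -24, -244], "roll": 1.2, "jaw": 5},
    {"delta_pos": [-60, -41, -244], "roll": 2, "jaw": 5},
    {"delta_pos": [-85, -58, -244], "roll": 3, "jaw": 5},
    {"delta_pos": [-110, -75, -244], "roll": 4, "jaw": 5},
    {"delta_pos": [-138, -95, -244], "roll": 5, "jaw": 5},
    {"delta_pos": [-165, -113, -244], "roll": 6, "jaw": 5},
    {"delta_pos": [-192, -132, -244], "roll": 7, "jaw": 5},
    {"delta_pos": [-219, -150, -244], "roll": 7.8, "jaw": 5},
    {"delta_pos": [-246, -169, -244], "roll": 7.8, "jaw": 5},
    {"delta_pos": [-273, -187, -244], "roll": 7.8, "jaw": 5},
    {"delta_pos": [-300, -206, -244], "roll": 7.8, "jaw": 5},
    {"delta_pos": [-310, -213, -244], "roll": 7.8, "jaw": 5},
  ],
)

```text
time_s: 5.07
ee_pos: [588.3, -39.9, 350.6]
ee_rot: [-180.0, 0.2, 81.6]
force: [0.2, 0.4, -2.8]
gripper_width: 17.9
gripper_force: 40.0
```

Call:
arm_command(
  rows=[
    {"delta_pos": [-20, 2, 0], "roll": 0, "jaw": 5},
    {"delta_pos": [-50, 5, 0], "roll": 0, "jaw": 5},
    {"delta_pos": [-80, 10, 0], "roll": 0, "jaw": 5},
    {"delta_pos": [-110, 12, 0], "roll": 0, "jaw": 5},
    {"delta_pos": [-130, 15, 0], "roll": 0, "jaw": 5},
    {"delta_pos": [-130, 15, 0], "roll": 0, "jaw": 5},
    {"delta_pos": [-130, 15, 0], "roll": 0, "jaw": 5},
    {"delta_pos": [-130, 15, 0], "roll": 0, "jaw": 5},
    {"delta_pos": [-130, 15, 0], "roll": 0, "jaw": 5},
    {"delta_pos": [-130, 15, 0], "roll": 0, "jaw": 5},
  ],
)

```text
time_s: 5.9
ee_pos: [585.5, -165.3, 351.0]
ee_rot: [180.0, -0.0, 81.9]
force: [0.2, 1.4, -4.3]
gripper_width: 18.0
gripper_force: 40.0
```

Run:
```python
from h import *
f=grab("wrist"); s=env.state(); print(s["ee_pos"],s["ee_rot"],s["qpos"],s["gripper_force"])
np.savez("w2.npz",**f); cv2.imwrite("pics/w2.png",f["img"])
P=cloud(f)
k=(P[...,2]>138)&(P[...,2]<156)&(P[...,0]>550)&(P[...,0]<640)&(P[...,1]>-155)&(P[...,1]<-30)
Q=P[k]; print(len(Q),Q.min(0).round(),Q.max(0).round())
for y in range(-160,40,15):
    q=Q[abs(Q[:,1]-y)<4]; 
    if len(q): print(y,len(q),q[:,0].min().round(1),q[:,0].max().round(1),q[:,2].max().round(1))
```

```text
[ 585.51349625 -165.33341129  351.03718596] [ 1.79987694e+02 -1.66733094e-02  8.19276738e+01] [-1.68614518e+01  1.87992929e+01  6.96395922e+01  1.83645874e-02
  9.15515010e+01 -8.78862498e+00] 39.990670680999756
1236 [ 577. -155.  139.] [608. -30. 150.]
-145 72 577.9 591.5 149.0
-130 71 580.0 593.5 149.5
-115 74 582.3 595.7 148.4
-100 76 584.5 597.8 148.3
-85 78 586.7 599.9 148.6
-70 79 589.1 603.2 148.8
-55 90 591.2 605.3 148.9
-40 91 593.5 607.3 148.6
```

View pics/w2.png

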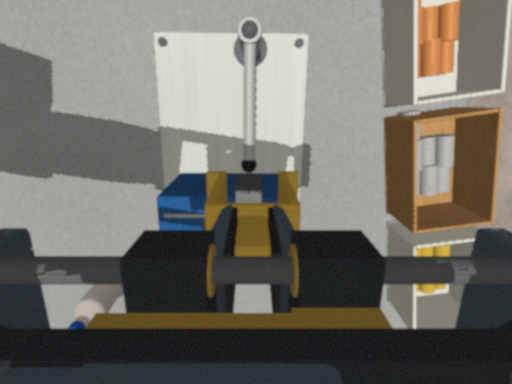

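Run:
```python
from h import *
f=dict(np.load("w2.npz")); f["fov_y"]=float(f["fov_y"])
print(ray(f,249,28,154),ray(f,249,163,140))
b=ray(f,249,28,154)
d=np.array([.148,.989]); mid=b[:2]-90*d; print("mid",mid)
R=Ro.from_euler('xyz',[180,0,81.93],degrees=True).as_matrix()
for off in(0,10): print(off,R.T@np.r_[mid+off*d-[585.5,-165.3],0])
```

```text
[604.11795053 -10.84864318 154.        ] [ 582.0528157  -163.01892553  140.        ]
mid [590.79795053 -99.85864318]
0 [ 6.55370519e+01 -3.94135686e+00 -4.82677006e-16]
10 [ 7.55368807e+01 -3.86439912e+00 -4.73252401e-16]
```

The view shows the bar vertical at column 249, from the post at row 28 to the ball at row 163 (154 mm apart, as it should be). The yoke hangs square in the grip. I'll move over mid-bar and lower it.

Call:
arm_command(
  rows=[
    {"delta_pos": [20, -1, 0], "roll": 0.1, "jaw": 5},
    {"delta_pos": [45, -3, 0], "roll": 0.1, "jaw": 5},
    {"delta_pos": [65, -4, 0], "roll": 0.1, "jaw": 5},
    {"delta_pos": [72, -4, 0], "roll": 0.1, "jaw": 5},
    {"delta_pos": [72, -4, 0], "roll": 0.1, "jaw": 5},
    {"delta_pos": [72, -4, 0], "roll": 0.1, "jaw": 5},
    {"delta_pos": [72, -4, 20], "roll": 0.1, "jaw": 5},
    {"delta_pos": [72, -4, 45], "roll": 0.1, "jaw": 5},
    {"delta_pos": [72, -4, 70], "roll": 0.1, "jaw": 5},
    {"delta_pos": [72, -4, 90], "roll": 0.1, "jaw": 5},
    {"delta_pos": [72, -4, 110], "roll": 0.1, "jaw": 5},
    {"delta_pos": [72, -4, 130], "roll": 0.1, "jaw": 5},
    {"delta_pos": [72, -4, 150], "roll": 0.1, "jaw": 5},
    {"delta_pos": [72, -4, 165], "roll": 0.1, "jaw": 5},
    {"delta_pos": [72, -4, 175], "roll": 0.1, "jaw": 5},
    {"delta_pos": [72, -4, 182], "roll": 0.1, "jaw": 5},
    {"delta_pos": [72, -4, 184], "roll": 0.1, "jaw": 5},
    {"delta_pos": [72, -4, 184], "roll": 0.1, "jaw": 5},
    {"delta_pos": [72, -4, 184], "roll": 0.1, "jaw": 5},
  ],
)

```text
time_s: 7.53
ee_pos: [592.3, -94.9, 167.9]
ee_rot: [179.9, 0.0, 81.3]
force: [-0.1, 0.2, -2.6]
gripper_width: 18.2
gripper_force: 40.0
```

Run:
```python
from h import *
f=grab("scene"); i=f["img"][165:285,110:270]; cv2.imwrite("pics/s2.png",cv2.resize(i,None,fx=4,fy=4,interpolation=2))
```

```text
(no output)
```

View pics/s2.png

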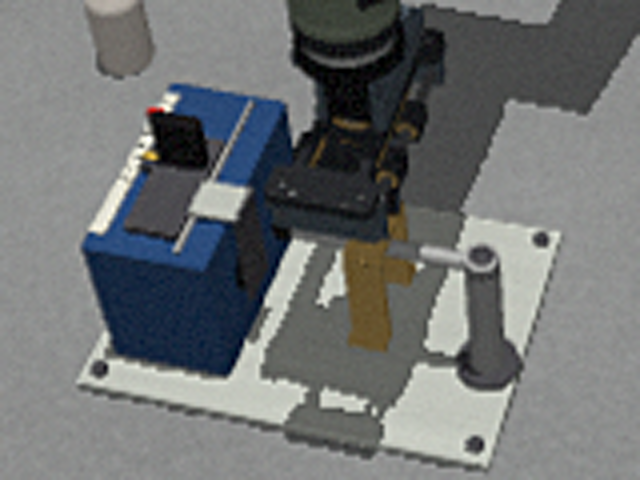

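The yoke's front leg is in front of the bar at (370,300) and the other leg is behind it, so it is astride. I'll lower the last few millimetres.

Call:
arm_command(
  rows=[
    {"delta_pos": [0, 0, 3], "roll": 0, "jaw": 5},
    {"delta_pos": [0, 0, 5], "roll": 0, "jaw": 5},
    {"delta_pos": [0, 0, 6], "roll": 0, "jaw": 5},
    {"delta_pos": [0, 0, 7], "roll": 0, "jaw": 5},
    {"delta_pos": [0, 0, 7], "roll": 0, "jaw": 5},
    {"delta_pos": [0, 0, 7], "roll": 0, "jaw": 5},
  ],
)

```text
time_s: 8.08
ee_pos: [591.6, -94.5, 159.9]
ee_rot: [-180.0, -0.0, 81.3]
force: [-0.3, 0.1, -3.4]
gripper_width: 17.7
gripper_force: 40.0
```

Call:
arm_command(
  rows=[
    {"delta_pos": [0, 0, 1], "roll": 0, "jaw": 5},
    {"delta_pos": [0, 0, 1.5], "roll": 0, "jaw": 5},
    {"delta_pos": [0, 0, 2], "roll": 0, "jaw": 5},
    {"delta_pos": [0, 0, 2], "roll": 0, "jaw": 5},
  ],
)

```text
time_s: 8.42
ee_pos: [591.8, -94.5, 159.3]
ee_rot: [179.9, -0.0, 81.3]
force: [-1.3, 0.9, 5.4]
gripper_width: 17.8
gripper_force: 40.0
```

Contact with the bar. Releasing and rising.

Call:
arm_command(
  rows=[
    {"delta_pos": [0, 0, -0.5], "roll": 0, "jaw": 45},
    {"delta_pos": [0, 0, -0.5], "roll": 0, "jaw": 45},
    {"delta_pos": [0, 0, -0.5], "roll": 0, "jaw": 45},
    {"delta_pos": [0, 0, -0.5], "roll": 0, "jaw": 45},
    {"delta_pos": [0, 0, -0.5], "roll": 0, "jaw": 45},
    {"delta_pos": [0, 0, -0.5], "roll": 0, "jaw": 45},
    {"delta_pos": [0, 0, -0.5], "roll": 0, "jaw": 45},
    {"delta_pos": [0, 0, -0.5], "roll": 0, "jaw": 45},
    {"delta_pos": [0, 0, -10], "roll": 0, "jaw": 45},
    {"delta_pos": [0, 0, -30], "roll": 0, "jaw": 45},
    {"delta_pos": [0, 0, -60], "roll": 0, "jaw": 45},
    {"delta_pos": [0, 0, -95], "roll": 0, "jaw": 45},
    {"delta_pos": [0, 0, -130], "roll": 0, "jaw": 45},
    {"delta_pos": [0, 0, -140], "roll": 0, "jaw": 45},
    {"delta_pos": [0, 0, -140], "roll": 0, "jaw": 45},
  ],
)

```text
time_s: 9.67
ee_pos: [593.2, -94.8, 302.6]
ee_rot: [179.5, 0.0, 81.3]
force: [-0.5, -0.1, -0.6]
gripper_width: 41.2
gripper_force: 0.0
```

Run:
```python
from h import *
print(env.state()["ee_pos"],env.state()["ee_rot"])
f=dict(np.load("scene0.npz")); f["fov_y"]=float(f["fov_y"]); P=cloud(f)
# wrist view down on boss now
w=grab("wrist"); Q=cloud(w); hsv=cv2.cvtColor(w["img"],cv2.COLOR_BGR2HSV)
m=(hsv[...,0]>10)&(hsv[...,0]<26)&(hsv[...,1]>100)&(np.hypot(Q[...,0]-592,Q[...,1]+95)<50)
for a,b in((185,215),(140,165)):
    k=Q[m&(Q[...,2]>a)&(Q[...,2]<b)]; print(len(k), np.median(k,0).round(1) if len(k) else '', cv2.minAreaRect(k[:,:2].astype(np.float32)) if len(k)>10 else '')
t=grab("top"); hs=cv2.cvtColor(t["img"],cv2.COLOR_BGR2HSV)
```

```text
[593.2159974  -94.80722705 302.5518332 ] [1.79500775e+02 7.25540868e-03 8.13438733e+01]
372 [592.9 -91.1 196.9] ((592.7914428710938, -92.67862701416016), (17.581966400146484, 17.33133316040039), 80.83702087402344)
1119 [593.  -89.1 153.3] ((592.8604125976562, -92.65155029296875), (29.450531005859375, 59.57733917236328), 81.53387451171875)
```

The yoke hangs upright: boss top at z=197, with the boss centred over the crown. Next I'll look at the shutter from just beyond it.

Call:
arm_command(
  rows=[
    {"delta_pos": [-40, -4, 0], "roll": 0, "jaw": 45},
    {"delta_pos": [-230, -25, 0], "roll": 0, "jaw": 45},
    {"delta_pos": [-230, -25, 0], "roll": 0, "jaw": 45},
    {"delta_pos": [-230, -25, 0], "roll": 0, "jaw": 45},
    {"delta_pos": [-230, -25, 0], "roll": 0, "jaw": 45},
    {"delta_pos": [-230, -25, 0], "roll": 0, "jaw": 45},
    {"delta_pos": [-230, -25, 0], "roll": 0, "jaw": 45},
    {"delta_pos": [-230, -25, 0], "roll": 0, "jaw": 45},
    {"delta_pos": [-230, -25, 0], "roll": 0, "jaw": 45},
    {"delta_pos": [-230, -25, 0], "roll": 0, "jaw": 45},
  ],
)

```text
time_s: 10.6
ee_pos: [532.4, -316.7, 297.0]
ee_rot: [-179.9, -0.1, 81.4]
force: [0.3, 0.2, -0.1]
gripper_width: 41.3
gripper_force: 0.0
```

```bash
cat > sh.py <<'E'
from h import *
import sys
s=env.state(); print(np.round(s["ee_pos"],1),np.round(s["ee_rot"],1))
f=grab("wrist"); cv2.imwrite(sys.argv[1],f["img"]); P=cloud(f); hsv=cv2.cvtColor(f["img"],cv2.COLOR_BGR2HSV)
a=np.radians(-8.5); ex=np.array([np.cos(a),np.sin(a)]); ey=np.array([-ex[1],ex[0]])
H,S,V=cv2.split(hsv)
near=(P[...,0]>430)&(P[...,0]<660)&(P[...,1]>-330)&(P[...,1]<-190)&(P[...,2]>140)
for nm,m in(("grip",(P[...,2]>203)&(P[...,2]<216)&(V<90)),("yel",(H>22)&(H<36)&(S>120)),("red",((H<8)|(H>172))&(S>130))):
    k=(m&near).astype(np.uint8); N,L,st,c=cv2.connectedComponentsWithStats(k)
    for i in range(1,N):
        if st[i,4]<15: continue
        q=P[L==i]; st_=np.c_[q[:,:2]@ex,q[:,:2]@ey]
        print(nm,st[i].tolist(),c[i].round(1),np.median(q,0).round(1),"stand x",st_[:,0].min().round(1),st_[:,0].max().round(1),"y",st_[:,1].min().round(1),st_[:,1].max().round(1),cv2.minAreaRect(q[:,:2].astype(np.float32)))
E
python3 sh.py pics/w3.png
```

```text
[ 532.4 -316.7  297. ] [-1.799e+02 -1.000e-01  8.140e+01]
grip [239, 91, 17, 47, 746] [246.7 113.5] [ 538.2 -248.1  208.8] stand x 562.3 576.0 y -185.9 -148.2 ((538.2537231445312, -249.36721801757812), (37.82970428466797, 13.443345069885254), 80.6658706665039)
yel [244, 137, 7, 10, 58] [247.4 141.4] [ 533.8 -277.3  160.7] stand x 565.2 571.7 y -200.1 -185.6 ((533.6353759765625, -274.7899475097656), (14.550613403320312, 6.217623233795166), 79.51152801513672)
red [203, 148, 6, 14, 77] [205.4 154.6] [ 489.4 -283.9  163. ] stand x 523.2 528.2 y -215.2 -201.8 ((489.2292785644531, -283.9631042480469), (13.354576110839844, 4.776480197906494), 79.51226043701172)
```

View pics/w3.png

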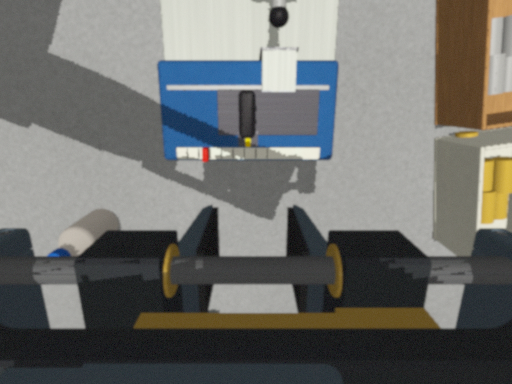

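The view shows the black grip at (247,113), the yellow line at (247,141) and the red mark at (205,155), so about 43 mm to pull. I'll grasp the grip.

Call:
arm_command(
  rows=[
    {"delta_pos": [35, -2, 0], "roll": 0, "jaw": 45},
    {"delta_pos": [67, -4.2, 0], "roll": 0, "jaw": 45},
    {"delta_pos": [67, -4.2, 0], "roll": 0, "jaw": 45},
    {"delta_pos": [67, -4.2, 0], "roll": 0, "jaw": 45},
    {"delta_pos": [67, -4.2, 25], "roll": 0, "jaw": 45},
    {"delta_pos": [67, -4.2, 55], "roll": 0, "jaw": 45},
    {"delta_pos": [67, -4.2, 85], "roll": 0, "jaw": 45},
    {"delta_pos": [67, -4.2, 110], "roll": 0, "jaw": 45},
    {"delta_pos": [67, -4.2, 122], "roll": 0, "jaw": 45},
    {"delta_pos": [67, -4.2, 126], "roll": 0, "jaw": 45},
    {"delta_pos": [67, -4.2, 126], "roll": 0, "jaw": 45},
    {"delta_pos": [67, -4.2, 126], "roll": 0, "jaw": 45},
    {"delta_pos": [67, -4.2, 126], "roll": 0, "jaw": 2},
    {"delta_pos": [67, -4.2, 126], "roll": 0, "jaw": 2},
    {"delta_pos": [67, -4.2, 126], "roll": 0, "jaw": 2},
    {"delta_pos": [67, -4.2, 126], "roll": 0, "jaw": 2},
    {"delta_pos": [67, -4.2, 126], "roll": 0, "jaw": 2},
    {"delta_pos": [67, -4.2, 126], "roll": 0, "jaw": 2},
    {"delta_pos": [67, -4.2, 126], "roll": 0, "jaw": 2},
    {"delta_pos": [67, -4.2, 126], "roll": 0, "jaw": 2},
  ],
  squeeze=45,
)

```text
time_s: 12.32
ee_pos: [537.3, -251.2, 172.5]
ee_rot: [-179.9, 0.0, 81.4]
force: [-4.0, 2.1, 5.7]
gripper_width: 13.5
gripper_force: 45.0
```

Call:
arm_command(
  rows=[
    {"delta_pos": [0, -4, 0], "roll": 0, "jaw": 2},
    {"delta_pos": [0, -9, 0], "roll": 0, "jaw": 2},
    {"delta_pos": [0, -14, 0], "roll": 0, "jaw": 2},
    {"delta_pos": [0, -19, 0], "roll": 0, "jaw": 2},
    {"delta_pos": [0, -24, 0], "roll": 0, "jaw": 2},
    {"delta_pos": [0, -29, 0], "roll": 0, "jaw": 2},
    {"delta_pos": [0, -34, 0], "roll": 0, "jaw": 2},
    {"delta_pos": [0, -38, 0], "roll": 0, "jaw": 2},
    {"delta_pos": [0, -41, 0], "roll": 0, "jaw": 2},
    {"delta_pos": [0, -43, 0], "roll": 0, "jaw": 2},
    {"delta_pos": [0, -43, 0], "roll": 0, "jaw": 2},
    {"delta_pos": [0, -43, 0], "roll": 0, "jaw": 2},
    {"delta_pos": [0, -43, 0], "roll": 0, "jaw": 2},
  ],
)

```text
time_s: 13.4
ee_pos: [498.8, -245.4, 172.5]
ee_rot: [179.6, 0.0, 81.3]
force: [8.3, -1.5, 0.8]
gripper_width: 14.0
gripper_force: 45.0
```

```bash
python3 sh.py pics/w4.png
python3 - <<'E'
from h import *
f=grab("scene"); i=f["img"][165:285,110:270]; a=cv2.resize(i,None,fx=4,fy=4,interpolation=2); cv2.imwrite("pics/s4.png",a)
P=cloud(f); H,S,V=cv2.split(cv2.cvtColor(f["img"],cv2.COLOR_BGR2HSV))
e=np.array([.989,-.148])
for nm,m in(("yel",(H>20)&(H<36)&(S>90)),("red",((H<8)|(H>172))&(S>110))):
    k=m.copy(); k[:180]=0;k[230:]=0;k[:,:125]=0;k[:,175:]=0; v,u=np.nonzero(k); print(nm,len(u),u.mean(),v.mean(),[ (ray(f,u.mean(),v.mean(),h)[:2]@e).round(1) for h in(160,165)])
E
```

```text
[ 498.8 -245.4  172.5] [179.6   0.   81.3]
grip [215, 218, 76, 38, 1487] [252.7 235.6] [ 501.3 -229.   208.7] stand x 511.6 548.1 y -166.8 -146.4 ((501.7553405761719, -232.57012939453125), (19.407012939453125, 36.170711517333984), 89.62349700927734)
grip [239, 285, 28, 7, 158] [253.  287.7] [ 497.2 -258.5  208.9] stand x 522.8 536.8 y -185.4 -179.8 ((497.0526123046875, -258.72686767578125), (5.468945026397705, 13.914881706237793), 85.50608825683594)
yel 1 164.0 192.0 [np.float64(508.1), np.float64(512.5)]
red 2 161.0 210.5 [np.float64(584.1), np.float64(588.1)]
```

View pics/s4.png

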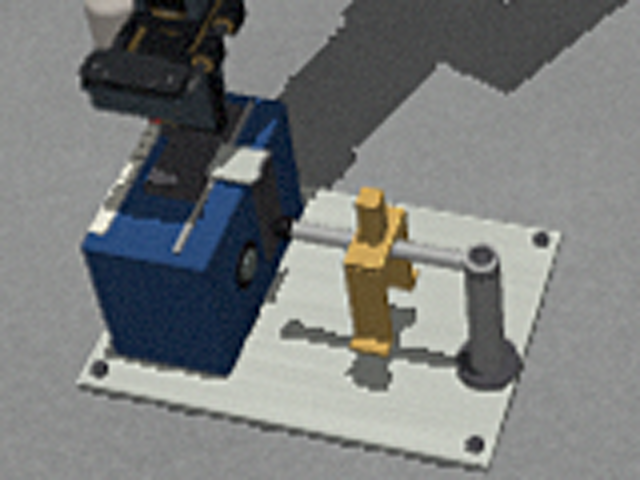

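The yoke still hangs square on the bar at (375,240). The grip has moved out 39 mm, since the arm yields slightly to the spring, so about 4 mm remain.

Call:
arm_command(
  rows=[
    {"delta_pos": [0, -2, 0], "roll": 0, "jaw": 2},
    {"delta_pos": [0, -4, 0], "roll": 0, "jaw": 2},
    {"delta_pos": [0, -4, 0], "roll": 0, "jaw": 2},
    {"delta_pos": [0, -4, 0], "roll": 0, "jaw": 2},
    {"delta_pos": [0, -4, 0], "roll": 0, "jaw": 2},
    {"delta_pos": [0, -4, 0], "roll": 0, "jaw": 2},
    {"delta_pos": [0, -4, 0], "roll": 0, "jaw": 2},
    {"delta_pos": [0, -4, 0], "roll": 0, "jaw": 2},
  ],
)

```text
time_s: 14.17
ee_pos: [495.0, -244.8, 172.5]
ee_rot: [179.6, 0.0, 81.4]
force: [8.7, -1.6, 0.3]
gripper_width: 13.5
gripper_force: 45.0
```

```bash
python3 sh.py pics/w5.png
python3 - <<'E'
from h import *
f=grab("top"); P=cloud(f); H,S,V=cv2.split(cv2.cvtColor(f["img"],cv2.COLOR_BGR2HSV)); e=np.array([.989,-.148])
sl=np.s_[150:200,315:345]
for nm,m in(("yel",(H>18)&(H<38)&(S>90)),("red",((H<8)|(H>172))&(S>90))):
    v,u=np.nonzero(m[sl]); print(nm,len(u),u.mean()+315 if len(u) else'',v.mean()+150 if len(u) else'',[(ray(f,u.mean()+315,v.mean()+150,h)[:2]@e).round(1) for h in(160,164)] if len(u) else'')
print(env.state()["force"],env.state()["gripper_force"])
E
```

```text
[ 495.  -244.8  172.5] [179.6   0.   81.4]
grip [215, 218, 76, 38, 1488] [252.6 235.6] [ 497.5 -228.4  208.8] stand x 507.9 544.3 y -165.2 -146.4 ((497.03668212890625, -231.57199096679688), (18.524137496948242, 36.39133834838867), 78.63542175292969)
grip [239, 285, 28, 7, 157] [253.  287.7] [ 493.6 -258.   209.1] stand x 519.1 533.0 y -185.3 -179.6 ((493.29107666015625, -258.2813415527344), (5.538005828857422, 13.850601196289062), 84.9130859375)
yel 0   
red 0   
[ 8.3123549  -0.89956642 -0.16987463] 45.04230737686157
```

```bash
python3 -c "
from h import env
print(env.job_done())"
```

```text
the job is handed in; nothing more can be done
None
```

I handed the job in with the brass yoke hanging astride the bar and the shutter held at the red mark. By my measurements the yellow line is within about 1 mm of the mark; the gripper hid the line at the end, so I worked that out from the grip and arm positions, and the judge's result was not shown.

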